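# Open the fume extraction gate fully and start the fan

### The arm

A 6-joint arm with a two-finger parallel gripper is mounted at the origin on the work surface. World frame = base frame: x ahead of the robot, y to its left, z up, the work surface at z = 0. Lengths are in m, angles in degrees, forces in N, time in s.
With the tool pointing down it reaches from about 0.3 to 0.75 m from the base axis. Payload 8.5 kg.
Tool frame: the origin (TCP) lies at the very end of the fingers, on their centre line; the grasp point (between the pads) lies 19 mm behind it; z points along the fingers, y is the line along which they close (so a half turn about z gives the same grasp; the last joint's range is limited). The gripper opens to 85 mm and grips with 20 to 120 N. Pads are 22 mm wide; open, the fingers measure 114 mm over their backs; the gripper's body (76 mm by 85 mm) begins 54 mm behind the grasp point. The pads swing forward as they close: fully open they stand 13 mm farther back than shut.
Start: joints at [-89.628, 21.807, 74.336, -0, 83.858, -12.336], TCP at [0.121, -0.537, 0.231] pointing down, gripper open.
Joint ranges: [-178.18, 178.18], [-50.72, 133.34], [12.68, 142.11], [-81.47, 261.47], [9.98, 163.14], [-165.26, 165.26]. Speed limits (degrees/s): [136.94, 136.94, 180, 180, 180, 180].

### API

Orientations are given as a 3x3 rotation matrix whose columns are the frame's x, y, z axes.
In Python, from rig import observe, cams, ticket gives the robot as it stands.
- The arm moves only by the tool move_arm, never from a script. Its arguments are lists of equal length, an entry for each row: "jaw": the finger opening in cm, from 0 to 8.54; "dp": the shift along the tool's x, y, z in cm, a list of three; "turn": the turn, a rotation vector about the tool's x, y, z in rad, a list of three. In form: {"jaw": [jaw, ...], "dp": [[tx, ty, tz], ...], "turn": [[wx, wy, wz], ...]}. A call has 1 to 12 rows; each row shifts and turns the commanded pose from where the row before left it, along the tool's axes as they then stand; what a row does not reach is not made up. A row lasts 1/12 s, in which the tool goes at most 41.7 mm and 7.16 degrees, less where a joint would pass 70% of its speed; a pose out of reach is approached as far as the arm can. A call is refused whole if a number of a shift passes 4.17 or a number of a turn 0.125, either way. A call with a gripper value outside its range is refused whole. The fingers move at their own pace and stop on an object; "force" is the grip in N (left out, the last holds). Time passes only in rows, so rows that do not move let the fingers close. It gives the time, the measured TCP pose, the force, the opening and the grip force at its end, in the units of the state.
- observe(): the state, without advancing time (a new reading comes with each control period).
- cams.get_image(name): name is "scene" or "top" or "wrist"; returns (picture, depth): 400x640x3 uint8, red, green, blue; 400x640 float32, m along the optical axis (not along the pixel's ray), 0 where there is no reading.
- cams.calibration(name): a dict with "vertical_fov" (degrees; the focal length in pixels is half the picture's height over the tangent of half this angle, whatever the lens; pixels are square), "cx", "cy" (the principal point, pixels), "k1" (the pictures are not rectified: a ray, as slopes to the right and down, at radius r is drawn at 1 + k1 r^2 times it, then the intrinsics apply), "view" (4x4, takes a point from world to camera coordinates); the wrist camera has in their place "tool_from_camera" (4x4, takes a point from camera to tool coordinates, whose origin is the TCP and whose axes are the flange's). Camera axes: x right, y up, looking along -z (the intrinsics and any distortion apply to the point x, -y, -z); pixel columns grow to the right and rows downward; lengths in m; the calibration is good to about 2 mm. A picture is of the moment at which its call begins: read the wrist's pose just before it. calibration takes no time and is no camera call.
- ticket.close_job(): hands the job in; it is judged then, once.
Trained networks look in the newest picture that a camera, given by its name, has taken for a name from the list of things; names that differ only in an ending like _2 or _b are one class to them, and where a whole thing is asked for, a point or a joint stands for the part that bears it (a point fixed in the world has none). Each returns a list of dicts, best first, with "p" (0 to 1); they miss things now and then, are a little off and sometimes report something else, mostly with a low value. They report only what shows in the picture. A call takes as long as a camera call.
- cams.spot_in(camera, query): "box" ([centre column, centre row, width, height] as shares, 0 to 1, of the picture: columns of its width, rows of its height, round what is visible of it).
- cams.outline_of(camera, query): "mask" (400x640 bool, what is visible of it) and "box" ([centre column, centre row, width, height] as shares, 0 to 1, of the picture: columns of its width, rows of its height, round what is visible of it).
- cams.mark_of(camera, query): "location" ([column, row] as shares, 0 to 1, of the picture: columns of its width, rows of its height: a listed point, or the origin of a listed thing).
The state is a dict: "time_s": time; "q": joint angles; "qvel": joint speeds; "joint_efforts": joint torques, N m; "position": TCP position; "tool_rot": TCP orientation; "ft_force": force on the tool from outside, world axes, zero at the start; "wrist_torque": the same for the moment, N m; "grip_width": finger opening in m; "gripper_force": force on a finger pad.
Only numpy, scipy, OpenCV 4.12 (cv2) and the standard library are available. Lean on these libraries where they do the work, as an engineer would, in place of code of your own. Each camera call takes 0.05 s, during which the arm holds its last target. There are 200 camera calls.

### The job

Get the fume extraction ready for soldering: with the fingertips, push the air gate's lever round from shut, past its half-open click, until it rests at the second stop, fully open; then press the large start button on the fan's control box down until it bottoms and let it come up again. Only push and press: do not pinch the lever's paddle, do not press the start button before the gate is fully open, leave the small stop button alone, and leave everything else on the bench where it is.

Things in the scene. Friction and masses are not known exactly. Their poses are not given: they have to be found in the camera images.
- gate: Fume extraction box, fixed: metal, 260 (its x) x 220 (y) x 70 mm high, dark louvres on its front (-x) face; mounting straps reach 150 mm either way along x. Origin: centre of the underside; x to its back, y left, z up. Stands on the robot's left or right, yaw up to 0.4 rad. On top a steel lever bar turns level about an upright pivot, over a curved plate with marks at shut, half and open.
- gate_pivot (a point): Point on the lever's upright turning axis, on the box at x = 30, y = 0, z = 82 mm (the bar's lower face is 3 mm above it, the bar's upper face 9 mm above it). Same axes as gate.
- gate_lever (a joint): Lever angle, rad: 0 shut, 0.6 first detent (half open), 1.2 second stop (fully open, end of travel); grows anticlockwise from above. At v the bar points along angle (pi - 0.6 + v) from the gate's x axis: it swings from left front to right front. Within about 0.25 of 0, 0.6 or 1.2 it is drawn into that click, and rests within 0.02 of it. Moving it takes about 4 N at the paddle.
- paddle (a point): Centre of the top face of the black upright paddle on the lever's end, 115 mm from the pivot axis, 137 mm above the bench. The paddle is 32 mm wide along the bar, 14 mm thick across the swing, 46 mm tall (91 to 137 mm above the bench). x points outward along the bar, y is the way the lever opens, z up.
- control: Fan control box, fixed to the bench, grey metal, 100 (its x) x 140 (its y) x 45 mm high, two round grey buttons on top, on the other side of the bench from the gate. Origin: centre of the underside; x away from the robot, y left at zero yaw; yaw up to about 0.4 rad either way.
- start_top (a point): Centre of the top of the large start button (38 mm across), at the +y (left) half of the control box, 33 mm from its centre.
- start (a joint): Travel of the start button, m: 0 up, 0.006 fully down; springs back when let go; fully down takes 5 N.
- stop_top (a point): Centre of the top of the small stop button (20 mm across), at the -y half of the control box, 40 mm from its centre. Not to be pressed.
- stop (a joint): Travel of the stop button, m: 0 up, 0.006 fully down.
- spool: Loose reel of solder wire, 44 mm across, 34 mm high, standing on top of the extraction box at its back left. Origin: centre of its underside. To be left alone.
- jar: Loose pale screw jar with a white lid, 52 mm across, 65 mm high, standing beside the control box on its +y side. Origin: centre of the underside. To be left alone.
- adapter: Loose black plug-in power adapter, 75 x 45 x 34 mm with two upright pins to 52 mm, beside the control box on its -y side. Origin: centre of the underside. To be left alone.
- cup: Loose steel cup, 62 mm across, 75 mm high, behind the control box. Origin: centre of the underside. To be left alone.
- driver: Loose screwdriver, 190 mm long, lying in front of the control box. To be left alone.
- tape: Loose grey ring, 90 mm across, 22 mm high, an empty tape core, lying at the right of the bench, beside the stripped monitor. To be left alone.
- sprayer: Loose blue bottle, 66 mm across, 165 mm high, standing at the left of the bench, beside the open computer. To be left alone.

How it is judged:
By the outcome, as a careful person would: the job done as asked, in the order asked, and still so for the second after the job is handed in, with the robot touching nothing.
It also fails if it takes over 56 s, if anything falls off the work surface, if the arm or the gripper's body presses on something with over 40 N, if the wrist force passes 120 N, or if a joint passes its speed limit or range.

## Working session

There is one attempt and no reset: what is moved stays moved. The work goes in short steps, Python scripts to look and compute and a tool call to move; the robot and the scene stay as the last step left them, time stands still between calls to the robot, and variables do not carry over. Pictures are saved under pics/ and viewed, at most 10 in all, crops included, and the job is handed in when it is done.

Besides the shell and the picture viewer there is one more tool, called after "Request:" by a JSON object that holds its "fn" and its "kwargs", one argument or row to a line. move_arm: Moves the arm, as the interface text tells. Its arguments: {"type":"object","properties":{"jaw":{"type":"array","items":{"type":"number"}},"dp":{"type":"array","items":{"type":"array","items":{"type":"number"}}},"turn":{"type":"array","items":{"type":"array","items":{"type":"number"}}},"force":{"type":"number"}},"required":["jaw","dp","turn"]}

```bash
mkdir -p pics; cat > h.py <<'E'
import numpy as np, cv2
from rig import observe, cams, ticket
def ray(name,u,v):
    c=cams.calibration(name); f=200/np.tan(np.radians(c["vertical_fov"])/2)
    d=np.array([(u-c["cx"])/f,(v-c["cy"])/f]); s=d.copy()
    for _ in range(20): s=d/(1+c["k1"]*(s@s))
    return c,s
def world(name,u,v,z=None,depth=None):
    c,s=ray(name,u,v)
    if name=="wrist":
        o=observe(); T=np.eye(4); T[:3,:3]=np.array(o["tool_rot"]); T[:3,3]=o["position"]
        M=T@np.array(c["tool_from_camera"])
    else: M=np.linalg.inv(np.array(c["view"]))
    d=M[:3,:3]@np.array([s[0],-s[1],-1.]); p=M[:3,3]
    return p+d*(depth if depth is not None else (z-p[2])/d[2])
def look(name,fn):
    im,dp=cams.get_image(name); cv2.imwrite("pics/"+fn,im[:,:,::-1]); return im,dp
def mark(name,q,z):
    r=cams.mark_of(name,q)
    for a in r[:2]:
        u,v=a["location"][0]*640,a["location"][1]*400
        print(name,q,round(a["p"],2),round(u),round(v),world(name,u,v,z).round(4))
E
cat > a.py <<'E'
from h import *
for n in ["top","scene"]:
    look(n,n+"1.png")
    for q,z in [("gate",0),("gate_pivot",.082),("paddle",.137),("control",0),("start_top",.055),("stop_top",.055),("jar",0),("spool",.07),("cup",0),("adapter",0),("sprayer",0),("tape",0)]: mark(n,q,z)
o=observe();print(o["time_s"],np.round(o["tool_rot"],3),o["position"])
E
python3 a.py
```

```text
top gate 0.73 380 210 [ 0.5739 -0.2394  0.    ]
top gate_pivot 0.77 385 196 [ 0.6048 -0.2487  0.082 ]
top paddle 0.74 367 222 [ 0.5094 -0.1694  0.137 ]
top control 0.6 256 213 [0.6077 0.2057 0.    ]
top start_top 0.72 368 225 [ 0.5117 -0.1815  0.055 ]
top start_top 0.53 241 208 [0.6191 0.2506 0.055 ]
top stop_top 0.61 265 207 [0.6136 0.166  0.055 ]
top jar 0.74 226 211 [0.6246 0.3109 0.    ]
top spool 0.67 365 178 [ 0.6767 -0.1927  0.07  ]
top spool 0.27 441 214 [ 0.5239 -0.4337  0.07  ]
top cup 0.77 263 179 [0.7297 0.1687 0.    ]
top cup 0.7 287 206 [0.6233 0.0927 0.    ]
top adapter 0.6 288 205 [0.6237 0.0897 0.    ]
top adapter 0.24 264 179 [0.7313 0.167  0.    ]
top sprayer 0.61 192 250 [0.4979 0.4389 0.    ]
top tape 0.61 440 212 [ 0.5412 -0.4522  0.    ]
scene gate 0.74 232 229 [ 0.5525 -0.2388  0.    ]
scene gate 0.42 349 234 [0.6437 0.0912 0.    ]
scene gate_pivot 0.68 230 216 [ 0.6015 -0.2388  0.082 ]
scene paddle 0.91 251 178 [ 0.5017 -0.1691  0.137 ]
scene paddle 0.47 243 229 [ 0.7362 -0.2083  0.137 ]
scene control 0.67 386 222 [ 0.6132  0.214  -0.    ]
scene start_top 0.55 398 199 [0.5763 0.2627 0.055 ]
scene stop_top 0.46 372 207 [0.6012 0.1688 0.055 ]
scene jar 0.74 418 223 [0.6377 0.3078 0.    ]
scene spool 0.79 244 235 [ 0.674  -0.2083  0.07  ]
scene cup 0.81 390 248 [0.7265 0.1834 0.    ]
scene adapter 0.65 351 229 [0.6231 0.1008 0.    ]
scene sprayer 0.98 438 195 [0.5037 0.4428 0.    ]
scene sprayer 0.55 349 230 [0.6255 0.0958 0.    ]
scene tape 0.74 351 233 [ 0.64   0.096 -0.   ]
scene tape 0.69 153 234 [ 0.5279 -0.4638  0.    ]
1.3 [[ 0.976  0.22  -0.   ]
 [ 0.22  -0.976 -0.   ]
 [-0.     0.    -1.   ]] [ 0.12097199 -0.53651138  0.23132382]
```

```bash
python3 -c "
import cv2
a=cv2.imread('pics/top1.png')[140:290,160:480];b=cv2.imread('pics/scene1.png')[130:280,120:470]
cv2.imwrite('pics/c1.png',cv2.resize(a,(800,375),interpolation=2));
cv2.imwrite('pics/c2.png',cv2.resize(b,(800,343),interpolation=2))"
```

```text
(no output)
```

View pics/c1.png

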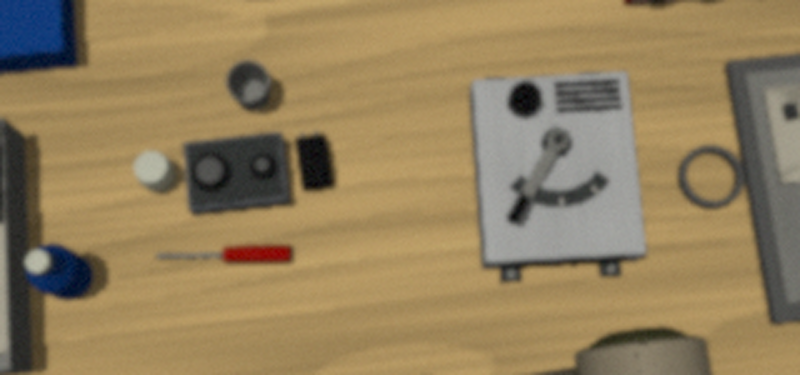

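View pics/c2.png

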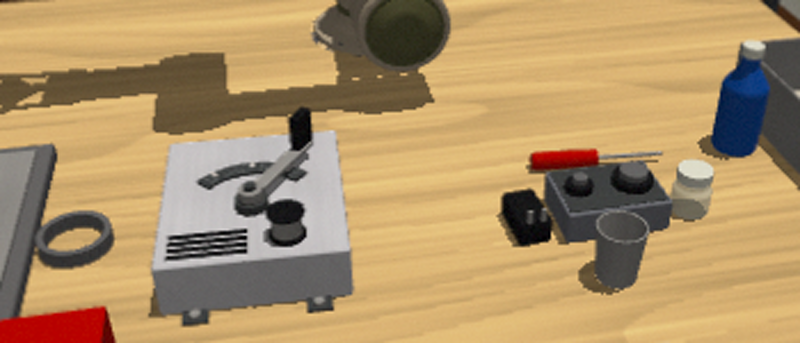

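The top crop shows the gate on the right (pivot ≈ full-picture 383,197; paddle ≈ 367,223). The control box is on the left, with the start button at ≈ 243,209 and the stop button at 265,207. I still need to work out what the round thing near the bottom edge is.

```bash
python3 - <<'E'
from h import *
im,d=look("top","top2.png")
for u,v in [(416,285),(416,275),(400,285),(430,285),(383,197),(367,223),(372,212),(243,209),(265,207)]: print(u,v,world("top",u,v,depth=d[v,u]).round(3))
im,d=look("scene","s2.png")
for u,v in [(295,145),(300,135)]: print(u,v,world("scene",u,v,depth=d[v,u]).round(3))
E
```

```text
416 285 [ 0.272 -0.186  0.686]
416 275 [ 0.293 -0.192  0.672]
400 285 [ 0.276 -0.157  0.667]
430 285 [ 0.27  -0.215  0.685]
383 197 [ 0.595 -0.239  0.105]
367 223 [ 0.506 -0.17   0.138]
372 212 [0.236 0.022 1.7  ]
243 209 [0.613 0.242 0.062]
265 207 [0.611 0.165 0.068]
295 145 [ 0.3   -0.006  0.129]
300 135 [0.299 0.012 0.164]
```

View pics/top1.png

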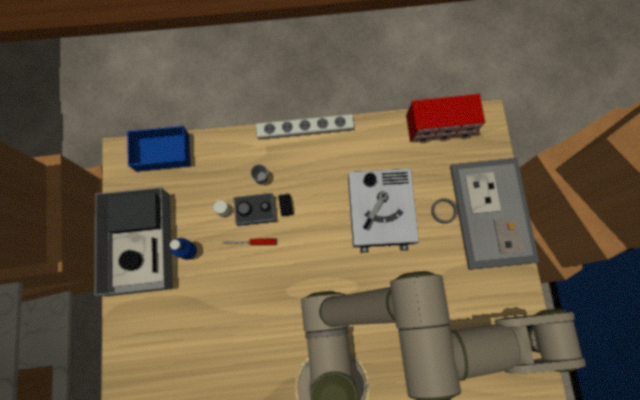

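The round thing is the robot's own arm, so the path over the bench is clear. Next I move above the gate.

Request:
{"fn": "move_arm", "kwargs": {
  "jaw": [0,0,0,0,0,0,0,0,0,0,0,0],
  "dp": [
    [3.0,-2.0,-0.5],
    [3.0,-2.0,-0.5],
    [3.0,-2.0,-0.5],
    [3.0,-2.0,-0.5],
    [3.0,-2.0,-0.5],
    [3.0,-2.0,-0.5],
    [3.0,-2.0,-0.5],
    [3.0,-2.0,-0.5],
    [3.0,-2.0,-0.5],
    [3.0,-2.0,-0.5],
    [3.0,-2.0,-0.5],
    [3.0,-2.0,-0.5]
  ],
  "turn": [
    [0,0,0],
    [0,0,0],
    [0,0,0],
    [0,0,0],
    [0,0,0],
    [0,0,0],
    [0,0,0],
    [0,0,0],
    [0,0,0],
    [0,0,0],
    [0,0,0],
    [0,0,0]
  ]
}}

```text
time_s: 2.4
position: [0.4203, -0.2216, 0.2918]
tool_rot: [[0.975, 0.22, 0.0], [0.22, -0.975, -0.0], [0.0, 0.0, -1.0]]
ft_force: [-0.4, -1.5, -0.1]
grip_width: -0.0001
gripper_force: 0.0
```

```bash
cat > b.py <<'E'
from h import *
im,d=look("wrist","w1.png")
for q,z in [("gate",0),("gate_pivot",.082),("paddle",.137),("spool",.07)]: mark("wrist",q,z)
o=observe();print(o["time_s"],np.round(o["tool_rot"],3),o["position"],o["q"],o["ft_force"],cams.calibration("wrist")["tool_from_camera"])
E
python3 b.py
```

```text
wrist gate 0.87 357 58 [ 0.5693 -0.2371  0.    ]
wrist gate_pivot 0.95 374 10 [ 0.6041 -0.2386  0.082 ]
wrist paddle 0.62 291 81 [ 0.5092 -0.1732  0.137 ]
wrist spool 0.72 294 82 [ 0.5124 -0.1703  0.07  ]
2.65 [[ 0.975  0.22  -0.   ]
 [ 0.22  -0.975 -0.   ]
 [-0.    -0.    -1.   ]] [ 0.41917496 -0.22331749  0.29118171] [-4.23596900e+01  1.18907921e+01  7.87625334e+01 -1.84833928e-02
  8.93605419e+01  3.49088539e+01] [ 0.09916914 -0.37785455  0.33874332] [[ 9.39372193e-04  9.56710522e-01  2.91039680e-01  7.36323759e-02]
 [ 9.99999149e-01 -6.35191770e-04 -1.13962723e-03 -1.13715409e-03]
 [-9.05427349e-04  2.91040503e-01 -9.56710304e-01 -1.42940808e-01]
 [ 0.00000000e+00  0.00000000e+00  0.00000000e+00  1.00000000e+00]]
```

View pics/w1.png

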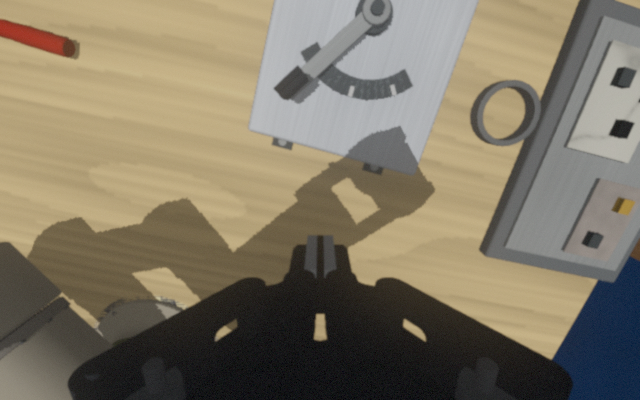

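The wrist view shows the lever shut: pivot ≈ (376,10), paddle top ≈ (291,80), and the box's front corners ≈ (249,129) and (419,174).

```bash
python3 - <<'E'
from h import *
a=world("wrist",249,129,.07);b=world("wrist",419,174,.07);v=a-b
yaw=np.arctan2(-v[0],v[1]);print(a,b,np.linalg.norm(v),yaw)
P=np.array([.6041,-.2386])
for t in (0,.6,1.1,1.2):
    g=np.pi-.6+t+yaw;print(t,np.degrees(g),P+.115*np.array([np.cos(g),np.sin(g)]))
E
```

```text
[ 0.44715991 -0.12726122  0.07      ] [ 0.43955153 -0.34822388  0.07      ] 0.2210936134609105 -0.03441929580611804
0 143.6504519086477 [ 0.51147716 -0.17043836]
0.6 178.02791961649712 [ 0.48916811 -0.23464256]
1.1 206.67580937303828 [ 0.50134048 -0.2902283 ]
1.2 212.40538732434646 [ 0.50700808 -0.30022921]
```

Request:
{"fn": "move_arm", "kwargs": {
  "jaw": [0,0,0,0,0,0,0,0,0,0,0,0],
  "dp": [
    [2.68,-1.18,1.5],
    [2.68,-1.18,1.5],
    [2.68,-1.18,1.5],
    [2.68,-1.18,1.5],
    [2.68,-1.18,1.5],
    [0,0,0],
    [0,0,0],
    [0,0,0],
    [0,0,0],
    [0,0,0],
    [0,0,0],
    [0,0,0]
  ],
  "turn": [
    [0,0,0],
    [0,0,0],
    [0,0,0],
    [0,0,0],
    [0,0,0],
    [0,0,0.122],
    [0,0,0.122],
    [0,0,0.122],
    [0,0,0.122],
    [0,0,0.122],
    [0,0,0.122],
    [0,0,0.122]
  ]
}}

```text
time_s: 3.65
position: [0.5364, -0.1377, 0.2161]
tool_rot: [[0.802, -0.598, -0.001], [-0.598, -0.802, 0.0], [-0.001, 0.0, -1.0]]
ft_force: [0.0, -0.4, -0.6]
grip_width: 0.0002
gripper_force: 0.0
```

Request:
{"fn": "move_arm", "kwargs": {
  "jaw": [0,0,0,0,0,0,0,0],
  "dp": [
    [0,0,2],
    [0,0,2],
    [0,0,2],
    [0,0,2],
    [0,0,1.8],
    [0,0,1.0],
    [0,0,0],
    [0,0,0]
  ],
  "turn": [
    [0,0,0],
    [0,0,0],
    [0,0,0],
    [0,0,0],
    [0,0,0],
    [0,0,0],
    [0,0,0],
    [0,0,0]
  ]
}}

```text
time_s: 4.32
position: [0.537, -0.137, 0.1085]
tool_rot: [[0.806, -0.592, -0.0], [-0.592, -0.806, 0.0], [-0.0, 0.0, -1.0]]
ft_force: [-0.1, -0.1, 1.4]
grip_width: 0.0005
gripper_force: 0.0
```

```bash
python3 - <<'E'
from h import *
look("wrist","w2.png")
im,_=look("scene","s3.png")
cv2.imwrite("pics/s3c.png",cv2.resize(im[110:250,170:330,::-1],(640,560),interpolation=2))
E
```

```text
(no output)
```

View pics/w2.png

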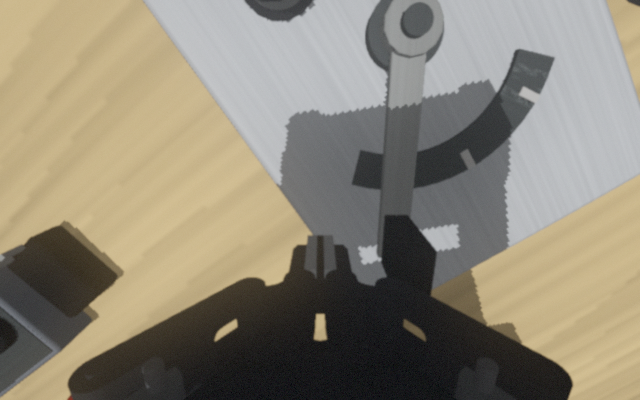

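The fingertips stand beside the paddle on the shut side, clear of the bar. The paddle is at ≈ (410,250) and the fingers at ≈ (320,250). I raise slightly and close the gap.

Request:
{"fn": "move_arm", "kwargs": {
  "jaw": [0,0,0,0,0,0],
  "dp": [
    [0,0,-0.7],
    [0,0.6,0],
    [0,0.6,0],
    [0,0.5,0],
    [0,0.5,0],
    [0,0,0]
  ],
  "turn": [
    [0,0,0],
    [0,0,0],
    [0,0,0],
    [0,0,0],
    [0,0,0],
    [0,0,0]
  ]
}}

```text
time_s: 4.92
position: [0.5235, -0.1548, 0.1153]
tool_rot: [[0.806, -0.592, -0.0], [-0.592, -0.806, -0.0], [-0.0, 0.0, -1.0]]
ft_force: [1.0, 0.1, -0.6]
grip_width: 0.0001
gripper_force: 0.0
```

Request:
{"fn": "move_arm", "kwargs": {
  "jaw": [0,0,0,0,0,0,0],
  "dp": [
    [0,0.3,0],
    [-0.16,1.16,0],
    [-0.16,1.16,0],
    [-0.16,1.16,0],
    [-0.16,1.16,0],
    [-0.16,1.16,0],
    [-0.16,1.16,0]
  ],
  "turn": [
    [0,0,0],
    [0,0,-0.1],
    [0,0,-0.1],
    [0,0,-0.1],
    [0,0,-0.1],
    [0,0,-0.1],
    [0,0,-0.1]
  ]
}}

```text
time_s: 5.5
position: [0.4876, -0.2167, 0.1153]
tool_rot: [[1.0, -0.027, -0.0], [-0.027, -1.0, 0.0], [-0.0, -0.0, -1.0]]
ft_force: [4.1, 8.7, 0.7]
grip_width: 0.0002
gripper_force: 3.3
```

```bash
python3 - <<'E'
from h import *
look("wrist","w3.png")
for q,z in [("gate_pivot",.082),("paddle",.137)]: mark("wrist",q,z)
o=observe();print(o["position"],o["ft_force"])
E
```

```text
wrist gate_pivot 0.76 359 29 [ 0.6013 -0.2419  0.082 ]
wrist paddle 0.91 367 274 [ 0.485  -0.2382  0.137 ]
[ 0.48782257 -0.21669216  0.11520411] [ 0.00266895 -0.9027509  -0.67971505]
```

View pics/w3.png

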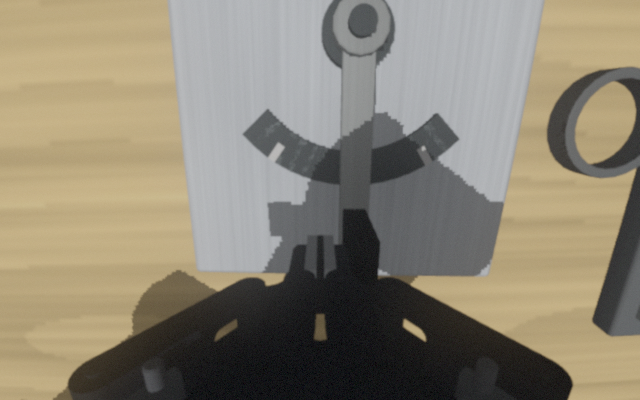

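The lever is in its half-open click and the fingers rest against the paddle at ≈ (360,245). I push on towards fully open.

Request:
{"fn": "move_arm", "kwargs": {
  "jaw": [0,0,0,0,0,0,0],
  "dp": [
    [-0.16,1.16,0],
    [-0.16,1.16,0],
    [-0.16,1.16,0],
    [-0.16,1.16,0],
    [-0.16,1.16,0],
    [-0.09,0.6,0],
    [0,0,0]
  ],
  "turn": [
    [0,0,-0.1],
    [0,0,-0.1],
    [0,0,-0.1],
    [0,0,-0.1],
    [0,0,-0.1],
    [0,0,-0.05],
    [0,0,0]
  ]
}}

```text
time_s: 6.23
position: [0.4922, -0.2805, 0.1151]
tool_rot: [[0.87, 0.494, 0.0], [0.494, -0.87, -0.0], [0.0, 0.0, -1.0]]
ft_force: [-0.6, -0.3, -1.0]
grip_width: 0.0003
gripper_force: 0.0
```

```bash
python3 - <<'E'
from h import *
look("wrist","w4.png")
for q,z in [("gate_pivot",.082),("paddle",.137)]: mark("wrist",q,z)
o=observe();print(o["position"],o["ft_force"])
E
```

```text
wrist gate_pivot 0.63 355 26 [ 0.6022 -0.2377  0.082 ]
wrist paddle 0.61 372 273 [ 0.5023 -0.3002  0.137 ]
[ 0.49168089 -0.27924793  0.11522068] [ 0.09342133 -0.10819828  0.72286282]
```

View pics/w4.png

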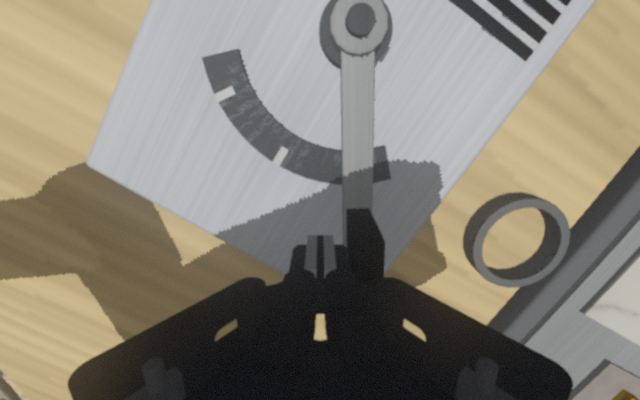

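The lever now lies over the open mark, ≈ 212° as expected, with no contact force. I back off, rise and straighten the tool.

Request:
{"fn": "move_arm", "kwargs": {
  "jaw": [0,0,0,0,0,0,0,0,0,0,0,0],
  "dp": [
    [0,-1.2,0],
    [0,-1.3,0],
    [0,0,-2.5],
    [0,0,-2.5],
    [0,0,-2.5],
    [0,0,-2.5],
    [0,0,-2.5],
    [0,0,0],
    [0,0,0],
    [0,0,0],
    [0,0,0],
    [0,0,0]
  ],
  "turn": [
    [0,0,0],
    [0,0,0],
    [0,0,0],
    [0,0,0],
    [0,0,0],
    [0,0,0],
    [0,0,0],
    [0,0,0.103],
    [0,0,0.103],
    [0,0,0.103],
    [0,0,0.103],
    [0,0,0.103]
  ]
}}

```text
time_s: 7.38
position: [0.4792, -0.2575, 0.2403]
tool_rot: [[1.0, -0.004, -0.0], [-0.004, -1.0, 0.0], [-0.0, -0.0, -1.0]]
ft_force: [0.3, -0.3, -0.6]
grip_width: -0.0004
gripper_force: 0.0
```

Request:
{"fn": "move_arm", "kwargs": {
  "jaw": [0,0,0,0,0,0,0,0,0,0,0,0],
  "dp": [
    [0,-3.5,0],
    [0,-3.5,0],
    [0,-3.5,0],
    [0,-3.5,0],
    [0,-3.5,0],
    [0,-3.5,0],
    [0,-3.5,0],
    [0,-3.5,0],
    [0,-3.5,0],
    [0,-3.5,0],
    [0,-3.5,0],
    [0,-3.5,0]
  ],
  "turn": [
    [0,0,0],
    [0,0,0],
    [0,0,0],
    [0,0,0],
    [0,0,0],
    [0,0,0],
    [0,0,0],
    [0,0,0],
    [0,0,0],
    [0,0,0],
    [0,0,0],
    [0,0,0]
  ]
}}

```text
time_s: 8.38
position: [0.4771, 0.1639, 0.2405]
tool_rot: [[1.0, 0.001, 0.0], [0.001, -1.0, 0.0], [0.0, -0.0, -1.0]]
ft_force: [0.6, -0.7, -0.7]
grip_width: -0.0
gripper_force: 0.0
```

Request:
{"fn": "move_arm", "kwargs": {
  "jaw": [0,0,0,0],
  "dp": [
    [0,-3,0],
    [0,-2,0],
    [0,0,0],
    [0,0,0]
  ],
  "turn": [
    [0,0,0],
    [0,0,0],
    [0,0,0],
    [0,0,0]
  ]
}}

```text
time_s: 8.72
position: [0.4772, 0.2125, 0.2402]
tool_rot: [[1.0, 0.004, -0.0], [0.004, -1.0, -0.0], [-0.0, 0.0, -1.0]]
ft_force: [-0.7, -0.9, -0.4]
grip_width: 0.0002
gripper_force: 0.0
```

```bash
python3 - <<'E'
from h import *
im,d=look("wrist","w5.png")
for q,z in [("control",0),("start_top",.06),("stop_top",.06),("jar",0),("cup",0)]: mark("wrist",q,z)
for a in cams.outline_of("wrist","start_top")[:2]:
    print(a["p"],a["box"])
    ys,xs=np.nonzero(a["mask"])
    if len(ys):
        m=np.array([world("wrist",x,y,depth=d[y,x]) for x,y in list(zip(xs,ys))[::17] if d[y,x]>0]); zt=np.percentile(m[:,2],80); t=m[m[:,2]>zt-.004]
        print(zt,(t.min(0)+t.max(0))/2,np.ptp(t,axis=0))
o=observe();print(o["time_s"],np.round(o["tool_rot"],3),o["position"],o["ft_force"])
r=np.array(o["q"]);print(r.round(1))
im,_=look("top","t5.png")
for q,z in [("gate_pivot",.082),("paddle",.137)]: mark("top",q,z)
E
```

```text
wrist control 0.78 326 52 [0.6154 0.2051 0.    ]
wrist start_top 0.83 291 39 [0.618  0.2407 0.06  ]
wrist stop_top 0.76 370 38 [0.6192 0.1611 0.06  ]
wrist jar 0.77 228 39 [0.6309 0.3209 0.    ]
0.74 [0.4541, 0.1025, 0.0561, 0.091]
0.06825533168137816 [0.61585961 0.23979404 0.06737419] [0.03443963 0.03458147 0.0055267 ]
9.0667 [[ 1.     0.001  0.   ]
 [ 0.001 -1.    -0.   ]
 [ 0.     0.    -1.   ]] [0.47808069 0.21088479 0.24039991] [ 0.6452616  -0.37289304 -1.1453305 ]
[ 10.8  18.7  77.7  -0.   83.7 100.7]
top gate_pivot 0.73 385 194 [ 0.6118 -0.2498  0.082 ]
top paddle 0.67 404 223 [ 0.4946 -0.2911  0.137 ]
top paddle 0.59 386 195 [ 0.5952 -0.2441  0.137 ]
```

View pics/w5.png

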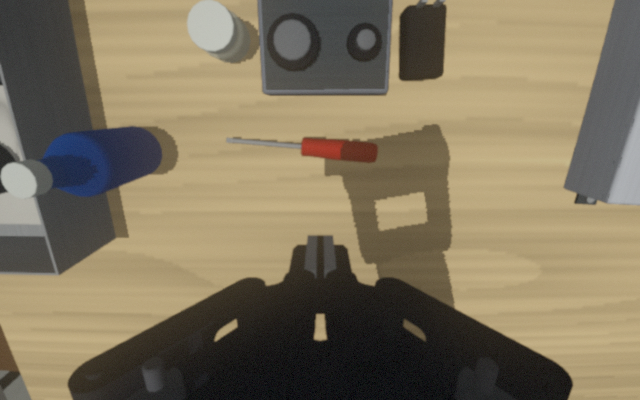

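The start button is at ≈ (292,40) and the stop button at ≈ (366,41), so the start button is at about (0.616, 0.240) with its top near z 0.066. I go above it and come down.

Request:
{"fn": "move_arm", "kwargs": {
  "jaw": [0,0,0,0,0,0,0,0,0,0,0,0],
  "dp": [
    [2.76,-0.58,0],
    [2.76,-0.58,0],
    [2.76,-0.58,0],
    [2.76,-0.58,0],
    [2.76,-0.58,0],
    [0,0,3],
    [0,0,3],
    [0,0,3],
    [0,0,3],
    [0,0,2.5],
    [0,0,1],
    [0,0,0]
  ],
  "turn": [
    [0,0,0],
    [0,0,0],
    [0,0,0],
    [0,0,0],
    [0,0,0],
    [0,0,0],
    [0,0,0],
    [0,0,0],
    [0,0,0],
    [0,0,0],
    [0,0,0],
    [0,0,0]
  ]
}}

```text
time_s: 10.22
position: [0.6149, 0.2406, 0.0829]
tool_rot: [[1.0, 0.003, -0.005], [0.003, -1.0, -0.001], [-0.005, 0.001, -1.0]]
ft_force: [-0.7, -0.1, -0.5]
grip_width: 0.0002
gripper_force: 0.0
```

```bash
python3 - <<'E'
from h import *
im,d=look("wrist","w6.png")
mark("wrist","start_top",.066);mark("wrist","stop_top",.066)
o=observe();print(o["position"],o["ft_force"])
E
```

```text
wrist start_top 0.73 321 236 [0.6147 0.2414 0.066 ]
wrist stop_top 0.66 441 233 [0.6168 0.1672 0.066 ]
wrist stop_top 0.15 97 320 [0.55   0.3968 0.066 ]
[0.61684081 0.2411407  0.08727444] [-1.04728926 -0.02591383  0.75450173]
```

View pics/w6.png

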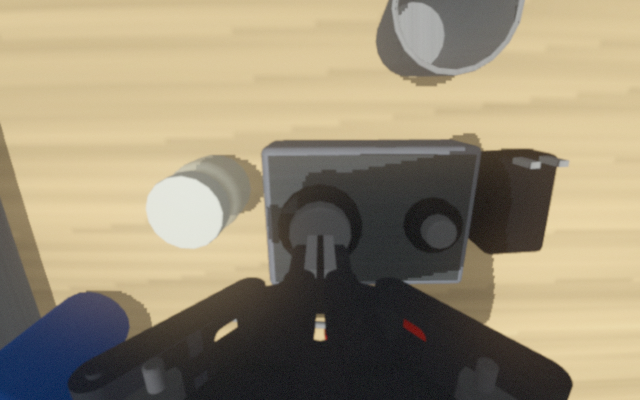

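The fingertips stand centred over the start button. I press down gradually.

Request:
{"fn": "move_arm", "kwargs": {
  "jaw": [0,0,0,0,0,0,0],
  "dp": [
    [0,0,0.4],
    [0,0,0.4],
    [0,0,0.4],
    [0,0,0.3],
    [0,0,0.2],
    [0,0,0.2],
    [0,0,0]
  ],
  "turn": [
    [0,0,0],
    [0,0,0],
    [0,0,0],
    [0,0,0],
    [0,0,0],
    [0,0,0],
    [0,0,0]
  ]
}}

```text
time_s: 10.95
position: [0.6158, 0.241, 0.0661]
tool_rot: [[1.0, 0.003, -0.0], [0.003, -1.0, -0.0], [-0.0, 0.0, -1.0]]
ft_force: [-1.2, -0.7, 1.7]
grip_width: -0.0003
gripper_force: 0.9
```

Request:
{"fn": "move_arm", "kwargs": {
  "jaw": [0,0,0,0],
  "dp": [
    [0,0,0.2],
    [0,0,0.2],
    [0,0,0.1],
    [0,0,0]
  ],
  "turn": [
    [0,0,0],
    [0,0,0],
    [0,0,0],
    [0,0,0]
  ]
}}

```text
time_s: 11.28
position: [0.616, 0.241, 0.0615]
tool_rot: [[1.0, 0.003, 0.0], [0.003, -1.0, 0.0], [0.0, -0.0, -1.0]]
ft_force: [-1.4, -0.9, 5.1]
grip_width: 0.0001
gripper_force: 2.3
```

Request:
{"fn": "move_arm", "kwargs": {
  "jaw": [0,0,0],
  "dp": [
    [0,0,0.1],
    [0,0,0.1],
    [0,0,0]
  ],
  "turn": [
    [0,0,0],
    [0,0,0],
    [0,0,0]
  ]
}}

```text
time_s: 11.53
position: [0.6161, 0.241, 0.061]
tool_rot: [[1.0, 0.003, 0.001], [0.003, -1.0, 0.0], [0.001, -0.0, -1.0]]
ft_force: [-4.3, -0.8, 12.0]
grip_width: -0.0
gripper_force: 6.4
```

The button has bottomed: 12 N, and z stays at 0.061. I let it come up and withdraw.

Request:
{"fn": "move_arm", "kwargs": {
  "jaw": [0,0,0,0,0,0,0,0,0,0],
  "dp": [
    [0,0,0.1],
    [0,0,0],
    [0,0,-0.6],
    [0,0,-1],
    [0,0,-2],
    [0,0,-3],
    [0,0,-3],
    [0,0,-3],
    [0,0,0],
    [0,0,0]
  ],
  "turn": [
    [0,0,0],
    [0,0,0],
    [0,0,0],
    [0,0,0],
    [0,0,0],
    [0,0,0],
    [0,0,0],
    [0,0,0],
    [0,0,0],
    [0,0,0]
  ]
}}

```text
time_s: 12.37
position: [0.6164, 0.2411, 0.186]
tool_rot: [[1.0, 0.003, 0.003], [0.003, -1.0, 0.001], [0.003, -0.001, -1.0]]
ft_force: [-0.1, -0.2, -1.0]
grip_width: -0.0001
gripper_force: 0.0
```

```bash
python3 - <<'E'
from h import *
look("wrist","w7.png")
im,_=look("scene","s7.png")
cv2.imwrite("pics/s7c.png",cv2.resize(im[130:280,120:470,::-1],(800,343),interpolation=2))
o=observe();print(o["time_s"],o["position"],o["ft_force"])
E
```

```text
12.4667 [0.6154431  0.24087564 0.1832394 ] [-0.9321077   0.02375141 -0.54276633]
```

View pics/s7c.png

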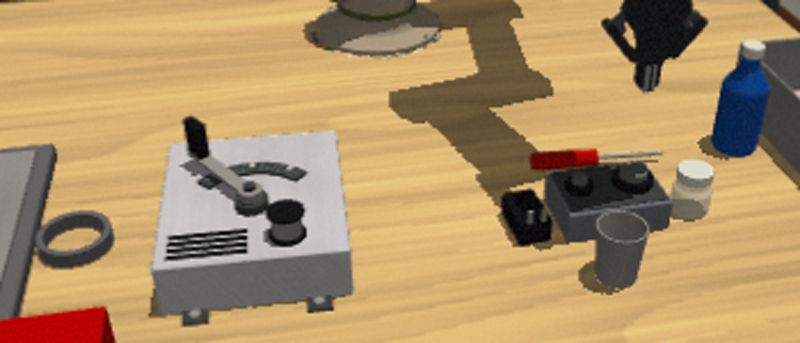

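The lever rests at the open end, the button is back up, nothing else has moved, and the arm is clear.

```bash
python3 -c "
from rig import ticket
print(ticket.close_job())"
```

```text
the job is handed in; nothing more can be done
None
```

The air gate lever is at fully open, the start button was then pressed until it bottomed and released, and the job is handed in with the arm clear of everything.

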